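Let the crank-up pole rest down a few teeth on its ratchet

ROBOT

A 6-joint arm with a two-finger parallel gripper is mounted at the origin on the work surface. World frame = base frame: x ahead of the robot, y to its left, z up, the work surface at z = 0. Lengths are in m, angles in degrees, forces in N, time in s.
With the tool pointing down it reaches from about 0.35 to 0.875 m from the base axis. Payload 4.2 kg.
Tool frame: the origin (TCP) lies on the centre line of the jaws, within the pads' length; the fingertips stand 8 mm ahead of it and the grasp point (between the pads) lies 11 mm behind it; z points along the fingers, y is the direction in which the jaws open and shut (so a half turn about z gives the same grasp; the last joint's range is limited). The gripper opens to 87 mm and grips with 3 to 60 N. Pads are 19 mm wide; open, the fingers measure 117 mm over their backs; the gripper's body (75 mm by 190 mm) begins 51 mm behind the grasp point.
Start: joints at [-61.215, 22.042, 0.453, 0, -68.411, -14.817], TCP at [0.151, -0.606, 0.231] pointing down, gripper open.
Joint ranges: [-179.83, 179.83], [-69.29, 118.12], [-61.27, 80.66], [-181.25, 117.63], [-171.15, -9.14], [-177.46, 177.46]. Speed limits (degrees/s): [159.86, 159.86, 180, 180, 180, 180].

INTERFACE

Orientations are given as a 3x3 rotation matrix whose columns are the frame's x, y, z axes.
In Python, from station import sense, capture, finish_job, recognise gives the robot as it stands.
- The arm moves only by the tool apply_moves, never from a script. Its argument "plan" is a list that holds one entry, the list of rows, each a list of 7 numbers: the opening in per cent of the stroke, from 0 (shut) to 100 (fully open), then the shift along the world's x, y, z in units of 25 mm (1.0 is 25 mm), then the turn, a rotation vector about the world's x, y, z in rad. A call has 1 to 12 rows; each row shifts and turns the pose as measured when the row begins; what a row does not reach is not made up. A row lasts 1/12 s, in which the tool goes at most 41.7 mm and 7.16 degrees, less where a joint would pass 70% of its speed; a pose out of reach is approached as far as the arm can. A call is refused whole if a number of a shift passes 1 or a number of a turn 0.125, either way. A call with a gripper value outside its range is refused whole. The fingers move at their own pace and stop on an object; the grip force is fixed at half the most. Time passes only in rows, so rows that do not move let the fingers close. It gives the time, the measured TCP pose, the force and the opening at its end, in the units of the state.
- sense(): the state, without advancing time (a new reading comes with each control period).
- capture(name): name is "scene" or "top" or "wrist"; returns a dict with "pixels" (400x640x3 uint8, red, green, blue), "depth" (400x640 float32, m along the optical axis (not along the pixel's ray), 0 where there is no reading), "mtx" (3x3 intrinsics, pixels), "R" (3x3) and "t" (3): a world point X has camera coordinates R X + t; the wrist camera has in their place "mount" (4x4, takes a point from camera to tool coordinates, whose origin is the TCP and whose axes are the flange's). Camera axes: x right, y down, z forward; pixel columns grow to the right and rows downward; lengths in m; the calibration is good to about 2 mm. A picture is of the moment at which its call begins: read the wrist's pose just before it.
- finish_job(): hands the job in, once; it reports no verdict.
Trained networks look in a picture, given as the dict that the camera call returned (one of the last four; its "shot" number tells which), for a name from the list of things; names that differ only in an ending like _2 or _b are one class to them, and where a whole thing is asked for, a point or a joint stands for the part that bears it (a point fixed in the world has none). Each returns a list of dicts, best first, with "score" (0 to 1); they miss things now and then, are a little off and sometimes report something else, mostly with a low value. They report only what shows in the picture. A call takes as long as a camera call.
- recognise(label, picture): "at" ([x, y, z] in m, in the coordinates of the camera as it stood for that picture, good to about 4 mm: the middle of the surface that is visible of it).
The state is a dict: "time_s": time; "joints": joint angles; "joint_velocities": joint speeds; "effort": joint torques, N m; "tcp_pos": TCP position; "ee_rot": TCP orientation; "wrist_force": force on the tool from outside, world axes, zero at the start; "moment": the same for the moment, N m; "gripper_width": opening from 0.0 (shut) to 1.0 (fully open).
Only numpy, scipy, OpenCV 4.12 (cv2) and the standard library are available. Lean on these libraries where they do the work, as an engineer would, in place of code of your own. Each camera call takes 0.05 s, during which the arm holds its last target.

TASK

The crank-up pole rest stands too high for the next pole: let it down until its V cradle is level with the V cradle of the plain post rest, to the nearest ratchet tooth. Ease the crank forward to take the load off the pawl, throw the pawl right back onto its stop, wind the crank backward to let the cradle down, then lay the pawl back into the teeth and back the crank off against it until you feel the pawl firmly take the load. Do not pry the pawl out while a tooth bears on it or drive the teeth hard into it, and leave the loose things on the bench alone.

Things in the scene. Friction and masses are not known exactly. Their poses are not given: they have to be found in the camera images.
- jack: Crank-up pole rest, a steel rack jack bolted down. Origin: centre of the underside of its 170 x 150 x 10 mm base plate. Own +x: along the pole, towards the plain post rest; own +y: along the shaft, to the ratchet and pawl (far from the robot); crank on the -y side (near the robot); z up. 'Elevation' below: angle in its own x-z plane from own +x towards +z
- crank (a joint): Turn of crank, shaft and 16-tooth ratchet wheel (tip radius 46 mm), rad. 0: as found, a tooth on the pawl. Grows when turned backward: lowers the cradle 20 mm per rad (7.85 mm a tooth). With the pawl in, a tooth bears on it at each multiple of 0.3927. Range -1.2 to 3.4. Stiff gear: stays where left; at the handle it takes some 10 N to turn backward, 13 to 16 N forward
- pawl (a joint): Swing of the pawl, rad. 0: nose home in a tooth gap; about 0.05 half way up a tooth's back; above 0.2 clear; upright at 1.7, beyond which it falls onto a stop at 2.2 and stays, else back onto the teeth (weight 0.13 kg). Teeth are undercut: under load the pawl is hooked and prying strains nose and tooth; with the crank eased forward 0.1 to 0.3 rad (under one tooth) it lifts freely with 1 or 2 N
- shaft (a point): Centre of the jack's shaft, on the column's axis, 140 mm above the bench; the shaft runs along own y. Backing the wheel off onto the pawl, it stops dead and the pull at the handle climbs above the running 10 N: each newton more there puts 2.2 N on the pawl. 5 to 6 N more is a firm load; 10 N more is too much for the pawl's small nose
- handle (a point): Gripping point on the axis of the crank's wooden handle, a sleeve 24 mm thick, 85 mm long, that spins freely on its pin. It is parallel to the shaft at 90 mm radius, from 72 to 157 mm on the -y side of the jack's middle; this point at 112 mm. Elevation about the shaft: 0.85 rad + crank value
- pawl_pivot (a point): Point on the pawl's pivot axis (parallel to the shaft): from the shaft axis 55 mm towards own -x and 52 mm up, 97 mm to own +y of the jack's middle, abreast of the pin's gripping point (the pivot bolt itself ends at 70 mm)
- pawl_pin (a point): Gripping point on the axis of the pawl's lifting pin, a round steel pin 12 mm thick sticking out sideways from 62 to 118 mm on the own +y side of the jack's middle, with a 16 mm collar at its end; this point at 97 mm. It runs on a 42 mm radius about the pivot; elevation about the pivot: -0.158 rad + pawl value
- head_v (a point): Bottom line of the crank-up rest's V cradle, mid length: 280 mm above the bench at crank 0. The V is 82 mm wide across own y, 37 mm deep, 35 mm long; its tips start 317 mm above the bench, so pass above it when changing sides
- stand_v (a point): The same point of the V cradle (same size) of the plain post rest, bolted down 210 to 260 mm along the jack's own +x; clamped 16 to 46 mm lower than the crank-up cradle starts. Level means equal height of these two points
- offcut: Bystander: loose offcut of wooden pole, 36 mm thick, 260 mm long, lying along its own x. Origin under its middle
- wrench: Bystander: loose steel spanner lying along its own x
- oil_can: Bystander: loose plain metal can, 72 mm wide, 110 mm high, standing. Origin: centre of its underside

How it is judged (in metres and radians):
On the way, in this order (a step that is already met when the one before it is completed fails the run):
1. the pawl is thrown back, past upright (value of joint pawl above 1.9 rad), for 0.2 s.
2. with the pawl still back, the cradle has been wound down to within 12 mm of the plain post's cradle (value of joint pawl above 1.5 rad and z of head_v in the frame of stand_v between -0.012 and 0.012 m), for 0.2 s.
3. the pawl is back in the teeth and a tooth bears on it with more than 6 N (value of joint pawl below 0.04 rad and contact force between pawl and crank above 6 N), for 0.3 s.
At the end, for the whole second after the job is handed in: the pawl lies home in the teeth (below 0.04 rad), the crank is still, and the bottoms of the two V cradles are level to within 8 mm (value of joint pawl below 0.04 rad and z of head_v in the frame of stand_v between -0.008 and 0.008 m and velocity of joint crank between -0.05 and 0.05 rad/s); the robot touches nothing.
It fails at once if the pawl and the ratchet teeth press on each other with more than 22 N (contact force between pawl and crank above 22 N).
It fails at once if a loose thing on the bench moved more than 20 mm (distance of any of offcut, wrench, oil_can from where it was at the start of the episode above 0.02 m).
It also fails if it takes over 72 s, if anything falls off the work surface, if the arm or the gripper's body presses on something with over 40 N, if the wrist force passes 120 N, or if a joint passes its speed limit or range.

## Working session

There is one attempt and no reset: what is moved stays moved. The work goes in short steps, Python scripts to look and compute and a tool call to move; the robot and the scene stay as the last step left them, time stands still between calls to the robot, and variables do not carry over. Pictures are saved under pics/ and viewed, and the job is handed in when it is done.

Besides the shell and the picture viewer there is one more tool, called as name([rows], argument=value, ...), one row to a line, values as JSON. apply_moves: Moves the arm, as the interface text tells. Its arguments: {"type":"object","properties":{"plan":{"type":"array","items":{"type":"array","items":{"type":"array","items":{"type":"number"}}}}},"required":["plan"]}

```bash
ls; mkdir -p pics; python3 - <<'E'
from station import sense,capture,recognise
import cv2,numpy as np
s=sense();print(s)
for n in ["scene","top"]:
    c=capture(n);cv2.imwrite(f"pics/{n}0.png",c["pixels"][:,:,::-1]);np.savez(f"{n}0.npz",**{k:c[k] for k in("pixels","depth","mtx","R","t")})
    R=np.array(c["R"]);t=np.array(c["t"])
    for l in ["jack","crank","handle","pawl","pawl_pin","head_v","stand_v","shaft","offcut","wrench","oil_can","pawl_pivot"]:
        try:
            for r in recognise(l,c)[:2]: print(n,l,round(r["score"],2),np.round(R.T@(np.array(r["at"])-t),4))
        except Exception as e: print(n,l,e)
E
```

```text
pics
{'time_s': 0.0, 'joints': array([-6.12155969e+01,  2.20906799e+01,  3.82601062e-01, -2.77495526e-02,
       -6.84107748e+01, -1.48171970e+01]), 'joint_velocities': array([ 0.0673803 ,  0.06034899, -0.01968468, -0.04792061,  0.03337564,
       -0.02995127]), 'effort': array([-7.49036117e-04, -3.90665352e+01,  1.87402761e+01,  4.21992078e+00,
        1.08296119e-02, -2.24172213e-04]), 'tcp_pos': array([ 0.15074522, -0.60597139,  0.22948291]), 'ee_rot': array([[-9.70477115e-01, -2.41192462e-01, -6.04129739e-04],
       [-2.41193200e-01,  9.70474987e-01,  2.03488104e-03],
       [ 9.54948336e-05,  2.12051746e-03, -9.99997747e-01]]), 'wrist_force': array([0.26413375, 0.2958496 , 0.80459362]), 'moment': array([ 0.01507699, -0.02426407, -0.01913586]), 'gripper_width': 1.004110201636394}
scene jack 0.86 [0.561  0.0517 0.1539]
scene jack 0.21 [0.6108 0.0926 0.1906]
scene crank 0.91 [0.4866 0.0357 0.1727]
scene handle 0.56 [0.4902 0.0416 0.1748]
scene pawl 0.63 [0.6062 0.0892 0.1935]
scene pawl_pin 0.69 [0.6083 0.0934 0.1901]
scene head_v 0.96 [0.5495 0.0643 0.2792]
scene head_v 0.41 [0.6
[... 166 characters left out ...]
.4346 -0.3886  0.0093]
scene wrench 0.68 [0.5465 0.0644 0.2793]
scene oil_can 0.6 [0.5961 0.3115 0.0792]
scene pawl_pivot 0.88 [0.5675 0.0525 0.1541]
top jack 0.86 [0.5341 0.0656 0.1802]
top jack 0.68 [0.5579 0.0733 0.3024]
top crank 0.73 [0.4748 0.0157 0.212 ]
top handle 0.8 [0.4733 0.0132 0.2133]
top pawl 0.67 [0.6122 0.1037 0.1911]
top pawl_pin 0.65 [0.61   0.1086 0.1942]
top head_v 0.58 [0.5557 0.0712 0.3016]
top stand_v 0.7 [ 0.5722 -0.1624  0.2632]
top stand_v 0.49 [0.3746 0.4287 0.0326]
top shaft 0.87 [0.5351 0.0646 0.1803]
top offcut 0.92 [0.3731 0.426  0.0324]
top wrench 0.71 [ 0.4345 -0.3802  0.0071]
top oil_can 0.83 [0.5869 0.3299 0.1094]
top pawl_pivot 0.84 [0.5341 0.0685 0.1793]
```

View pics/scene0.png

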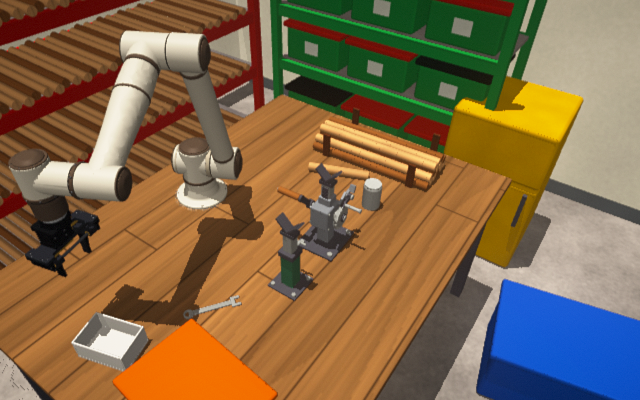

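View pics/top0.png

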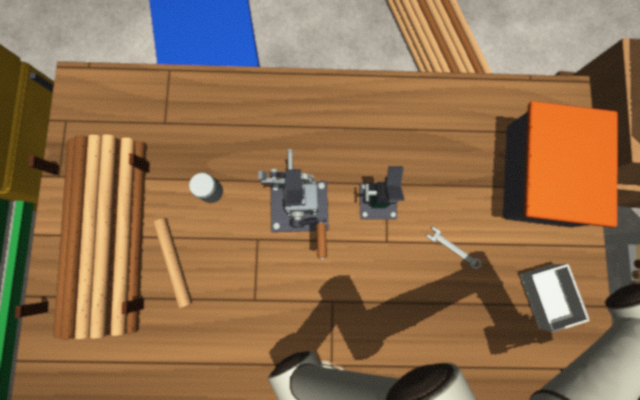

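```bash
cat > h.py <<'E'
import numpy as np,cv2
def cloud(d):
    D=d["depth"];K=d["mtx"];v,u=np.mgrid[:D.shape[0],:D.shape[1]]
    p=np.stack([(u-K[0,2])/K[0,0]*D,(v-K[1,2])/K[1,1]*D,D],-1)
    w=(p-d["t"])@d["R"]
    w[D==0]=np.nan
    return w
E
python3 - <<'E'
from h import *
for n in ["top","scene"]:
    d=dict(np.load(n+"0.npz"));w=cloud(d)
    m=(w[...,0]>.3)&(w[...,0]<.75)&(w[...,1]>-.3)&(w[...,1]<.25)
    b=m&(np.abs(w[...,2])<.003);print(n,"bench z",np.nanmedian(w[m&(w[...,2]<.006)][:,2]))
    for nm,y0,y1 in(("jack",-.08,.2),("stand",-.28,-.09)):
        q=w[m&(w[...,2]>.007)&(w[...,2]<.014)&(w[...,1]>y0)&(w[...,1]<y1)]
        if len(q)>10: print(nm,len(q),cv2.minAreaRect(q[:,:2].astype(np.float32)*1000),np.median(q[:,2]))
        q=w[m&(w[...,2]>.22)&(w[...,1]>y0)&(w[...,1]<y1)]
        print(' top',len(q),q.min(0),q.max(0))
    k=cv2.resize(d["pixels"][120:280,230:420] if n=="top" else d["pixels"][150:310,240:430],None,fx=4,fy=3.7,interpolation=3)
    cv2.imwrite(f"pics/{n}z.png",k[:,:,::-1])
E
```

```text
top bench z 5.562015489664942e-05
jack 1145 ((536.1292724609375, 50.655364990234375), (422.26300048828125, 224.01889038085938), 10.755058288574219) 0.01012094870608648
 top 644 [0.39696147 0.00195964 0.22000666] [0.60524085 0.16163755 0.32131471]
stand 471 ((521.6746215820312, -168.31689453125), (388.44903564453125, 183.0239715576172), 7.039632320404053) 0.009049470478474693
 top 565 [ 0.52934541 -0.18128281  0.23461779] [ 0.61151961 -0.14530012  0.28700495]
scene bench z 0.0013371213338886313
jack 826 ((524.3963623046875, 56.542442321777344), (448.07330322265625, 276.2505798339844), 0.7308811545372009) 0.010368872850301664
 top 485 [ 0.39922265 -0.00603846  0.22000647] [0.60496487 0.15775101 0.32355296]
stand 537 ((524.9359130859375, -182.04345703125), (433.9967041015625, 183.53199768066406), 1.1029894351959229) 0.009358524927316068
 top 392 [ 0.52744529 -0.18414661  0.2214586 ] [ 0.61242604 -0.14497776  0.28851479]
```

```bash
python3 -c "
from h import *
d=dict(np.load('top0.npz'));print(d['mtx'],d['R'],d['t'])
d=dict(np.load('scene0.npz'));print(d['mtx'],-d['R'].T@d['t'])
from station import capture
c=capture('wrist');print(c['mount'],c['mtx'])
"
```

```text
[[401.33151925   0.         324.84731074]
 [  0.         401.33151925 196.63001463]
 [  0.           0.           1.        ]] [[ 0.0180537  -0.99959758  0.02188021]
 [-0.98683627 -0.02133223 -0.16030941]
 [ 0.16071165 -0.018698   -0.98682427]] [-0.01506993  0.57238821  1.11894824]
[[476.39959922   0.         313.46755101]
 [  0.         476.39959922 205.77702643]
 [  0.           0.           1.        ]] [ 1.19735543 -0.97644322  1.23599183]
[[-2.01531137e-04 -9.67547671e-01 -2.52688474e-01  6.80748772e-02]
 [ 9.99999924e-01 -1.11035339e-04 -3.72391889e-04  4.77202293e-04]
 [ 3.32249555e-04 -2.52688529e-01  9.67547620e-01 -1.53797213e-01]
 [ 0.00000000e+00  0.00000000e+00  0.00000000e+00  1.00000000e+00]] [[328.48225102   0.         318.80545114]
 [  0.         328.48225102 203.25555514]
 [  0.           0.           1.        ]]
```

View pics/topz.png

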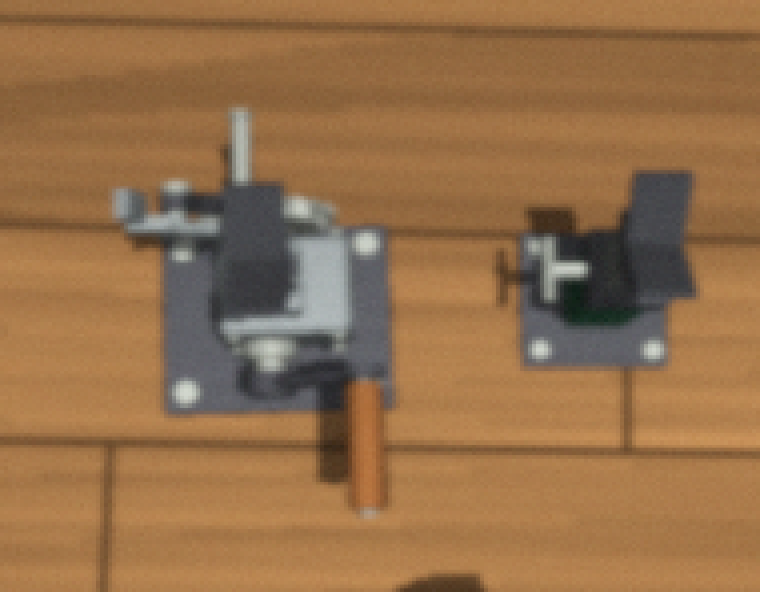

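View pics/scenez.png

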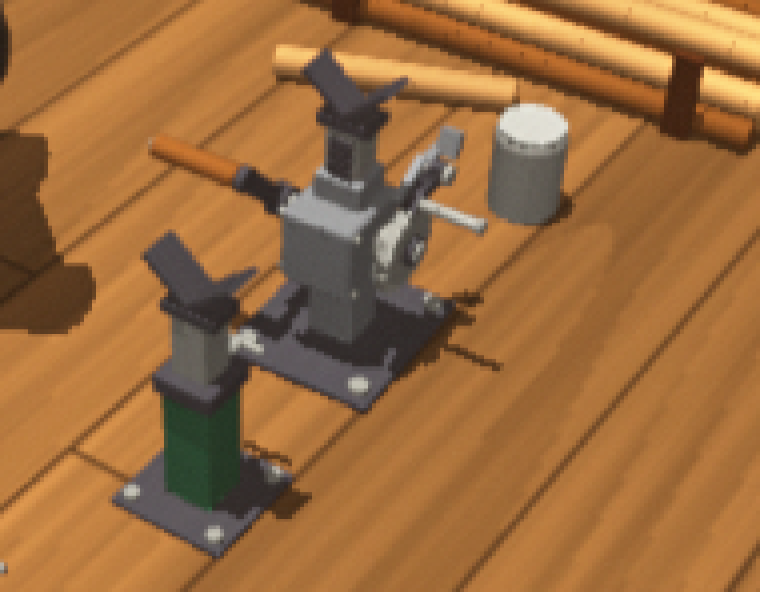

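```bash
python3 - <<'E'
from h import *
d=dict(np.load("top0.npz"))
C=-d["R"].T@d["t"];print(C)
def ray(u,v,z):
    r=d["R"].T@np.linalg.inv(d["mtx"])@np.array([u,v,1.]);return C+r*(z-C[2])/r[2]
def crop(x,y,z): return ray(230+x/4-.5+.125,120+y/3.7-.5+.135,z)
for nm,p,z in [("jack",[(387,229),(394,412),(166,413),(163,300)],.01),("stand",[(519,233),(521,365),(667,366)],.01),("handle",[(364,380),(368,512)],.22),("pin",[(240,110),(238,182)],.19),("Vs",[(632,172),(692,172),(692,297)],.28)]:
    for q in p: print(nm,q,np.round(crop(*q,z)*1000,1))
w=cloud(d)
for y0,y1 in((.02,.12),(-.2,-.12)):
    m=(w[...,0]>.5)&(w[...,0]<.63)&(w[...,1]>y0)&(w[...,1]<y1)&(w[...,2]>.235)
    q=w[m];
    h=np.round(q/.0,1) if 0 else q
    bins=np.arange(.5,.63,.006)
    for a,b in zip(bins,bins[1:]):
        k=q[(q[:,0]>=a)&(q[:,0]<b)]
        if len(k): print(y0,round(a,3),len(k),np.round(np.percentile(k[:,2],[0,50,95]),4),np.round([k[:,1].min(),k[:,1].max()],3))
E
```

```text
[0.3852975  0.01806855 1.19629423]
jack (387, 229) [624.7  -8.2  10. ]
jack (394, 412) [475.9 -16.   10. ]
jack (166, 413) [471.8 152.   10. ]
jack (163, 300) [562.6 157.8  10. ]
stand (519, 233) [ 623.6 -107.8   10. ]
stand (521, 365) [ 515.5 -109.8   10. ]
stand (667, 366) [ 516.9 -218.8   10. ]
handle (364, 380) [480.6   8.7 220. ]
handle (368, 512) [394.6   4.6 220. ]
pin (240, 110) [671.   92.3 190. ]
pin (238, 182) [619.4  91.9 190. ]
Vs (632, 172) [ 610.4 -145.6  280. ]
Vs (692, 172) [ 611.2 -181.   280. ]
Vs (692, 297) [ 530.7 -179.9  280. ]
0.02 0.506 28 [0.3123 0.3163 0.3196] [0.054 0.087]
0.02 0.512 42 [0.3119 0.3158 0.319 ] [0.054 0.087]
0.02 0.518 36 [0.3055 0.3102 0.3133] [0.054 0.088]
0.02 0.524 32 [0.3009 0.3047 0.3078] [0.055 0.089]
0.02 0.53 31 [0.2946 0.2986 0.303 ] [0.055 0.089]
0.02 0.536 35 [0.2473 0.2926 0.297 ] [0.055 0.09 ]
0.02 0.542 43 [0.2512 0.2861 0.2903] [0.055 0.091]
0.02 0.548 41 [0.2527 0.2825 0.2851] [0.055 0.091]
0.02 0.554 51 [0.2521 0.288  0.2924] [0.055 0.091]
0.02 0.56 52 [0.2549 0.2945 0.2997] [0.055 0.091]
0.02 0.566 47 [0.273  0.3005 0.3044]
[... 307 characters left out ...]
0.181 -0.147]
-0.2 0.536 33 [0.2771 0.2799 0.2835] [-0.181 -0.146]
-0.2 0.542 36 [0.2351 0.2733 0.2763] [-0.18  -0.147]
-0.2 0.548 39 [0.2377 0.2664 0.2716] [-0.181 -0.146]
-0.2 0.554 35 [0.2353 0.261  0.2645] [-0.181 -0.146]
-0.2 0.56 34 [0.2375 0.2543 0.2595] [-0.181 -0.146]
-0.2 0.566 37 [0.2352 0.2489 0.2525] [-0.18  -0.146]
-0.2 0.572 46 [0.2398 0.2518 0.2564] [-0.181 -0.146]
-0.2 0.578 46 [0.2385 0.2574 0.2617] [-0.179 -0.145]
-0.2 0.584 45 [0.2393 0.2632 0.2681] [-0.181 -0.146]
-0.2 0.59 52 [0.2376 0.2692 0.2734] [-0.179 -0.146]
-0.2 0.596 49 [0.2688 0.2752 0.2798] [-0.181 -0.146]
-0.2 0.602 47 [0.275  0.2808 0.2861] [-0.18  -0.146]
-0.2 0.608 18 [0.2795 0.2825 0.2849] [-0.179 -0.146]
```

apply_moves([
  [[100,0.4,1,0.4,0,0,-0.016],[100,0.4,1,0.4,0,0,-0.016],[100,0.4,1,0.4,0,0,-0.016],[100,0.4,1,0.4,0,0,-0.016],[100,0.4,1,0.4,0,0,-0.016],[100,0.4,1,0.4,0,0,-0.016],[100,0.4,1,0.4,0,0,-0.016],[100,0.4,1,0.4,0,0,-0.016],[100,0.4,1,0.4,0,0,-0.016],[100,0.4,1,0.4,0,0,-0.016],[100,0.4,1,0.4,0,0,-0.016],[100,0.4,1,0.4,0,0,-0.016]],
])

```text
time_s: 2.35
tcp_pos: [0.2705, -0.2956, 0.3507]
ee_rot: [[-0.999, -0.033, -0.001], [-0.033, 0.999, 0.006], [0.001, 0.006, -1.0]]
wrist_force: [0.9, 0.2, 0.5]
gripper_width: 1.004
```

apply_moves([
  [[100,0.4,1,0,0,0,0.001],[100,0.4,1,0,0,0,0.001],[100,0.4,1,0,0,0,0.001],[100,0.4,1,0,0,0,0.001],[100,0.4,1,0,0,0,0.001],[100,0.4,1,0,0,0,0.001],[100,0.4,1,0,0,0,0.001],[100,0.4,1,0,0,0,0.001],[100,0.4,1,0,0,0,0.001],[100,0.4,1,0,0,0,0.001],[100,0.4,1,0,0,0,0.001],[100,0.4,0.3,0,0,0,0.001]],
])

```text
time_s: 3.35
tcp_pos: [0.3922, 0.003, 0.3583]
ee_rot: [[-0.999, -0.048, 0.02], [-0.048, 0.999, 0.006], [-0.02, 0.005, -1.0]]
wrist_force: [0.0, -1.0, -0.1]
gripper_width: 0.995
```

apply_moves([
  [[100,0.6,0,0,0,0,0],[100,0,0,0,0,0,0],[100,0,0,0,0,0,0]],
])

```text
time_s: 3.6
tcp_pos: [0.4091, 0.0052, 0.3583]
ee_rot: [[-0.998, -0.054, 0.02], [-0.054, 0.999, 0.005], [-0.02, 0.004, -1.0]]
wrist_force: [-1.0, -0.5, -0.9]
gripper_width: 0.999
```

```bash
cat >> h.py <<'E'
def wrist(name):
    from station import sense,capture
    s=sense();c=capture("wrist");cv2.imwrite(f"pics/{name}.png",c["pixels"][:,:,::-1])
    M=np.array(c["mount"]);T=np.eye(4);T[:3,:3]=s["ee_rot"];T[:3,3]=s["tcp_pos"];G=T@M
    d=dict(pixels=c["pixels"],depth=c["depth"],mtx=c["mtx"],R=G[:3,:3].T,t=-G[:3,:3].T@G[:3,3]);np.savez(name+".npz",**d)
    return s,c,d
E
python3 - <<'E'
from h import *
from station import recognise
s,c,d=wrist("w1");print(s["time_s"],s["tcp_pos"],s["ee_rot"],s["joints"])
for l in ["handle","crank","head_v","jack"]:
    for r in recognise(l,c)[:1]: print(l,r["score"],np.round(d["R"].T@(np.array(r["at"])-d["t"]),4))
w=cloud(d)
q=w[(w[...,2]>.19)&(w[...,0]<.475)&(w[...,0]>.38)&(abs(w[...,1])<.06)]
print(len(q))
for a in np.arange(.38,.48,.01):
    k=q[(q[:,0]>=a)&(q[:,0]<a+.01)]
    if len(k): print(round(a,2),len(k),k[:,1].min(),k[:,1].max(),k[:,2].max())
E
```

```text
3.6 [0.40908397 0.00515303 0.35825575] [[-0.99836723 -0.05364787  0.01961586]
 [-0.05355024  0.99855018  0.00546941]
 [-0.01988085  0.00441004 -0.99979263]] [  23.84629445   -4.69345379  -13.89090851    0.17053179  -79.64785278
 -110.8024571 ]
handle 0.68 [0.4581 0.0143 0.2149]
crank 0.71 [0.4541 0.0159 0.2095]
jack 0.9 [0.4948 0.051  0.1816]
59074
0.38 49348 -0.05999961754010897 0.0599971191238043 0.4705175535968477
0.39 3601 -0.05996048602702978 0.05960695002270738 0.46321473339958097
0.4 3062 -0.050533372577664645 0.05423365788387543 0.4312893970841248
0.41 1599 -0.04372566740901315 0.05456315461023627 0.41865978773824186
0.42 378 -0.04299560788218701 0.018154853359031862 0.40512132750739166
0.43 256 -0.0048497440513603695 0.01881299022654854 0.22017998614051554
0.44 243 -0.004458138915494953 0.019489764359248485 0.21948538525726818
0.45 241 -0.004052356324071558 0.020136059219203303 0.22042094213337662
0.46 231 -0.0036170614607249755 0.020807710768230528 0.22016677938904314
0.47 115 -0.002066935417202347 0.020876854067437327 0.21989323114372253
```

View pics/w1.png

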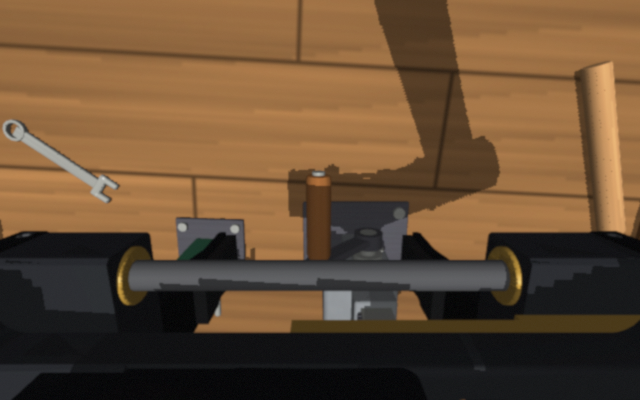

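apply_moves([
  [[100,1,0.1,0,0,0.01,0],[100,0.1,0,-1,0,0.01,-0.005],[100,0,0,-1,0,0,0],[100,0,0,-1,0,0,0],[100,0,0,-1,0,0,0],[100,0,0,-1,0,0,0],[100,0,0,-0.8,0,0,0],[100,0,0,-0.4,0,0,0],[100,0,0,0,0,0,0]],
])

```text
time_s: 4.6
tcp_pos: [0.4343, 0.0031, 0.2019]
ee_rot: [[-0.999, -0.042, 0.012], [-0.042, 0.999, 0.009], [-0.012, 0.009, -1.0]]
wrist_force: [0.1, -0.7, -0.6]
gripper_width: 1.002
```

apply_moves([
  [[100,0.05,0.17,-0.2,-0.008,0.012,0],[100,0,0,0,0,0,0],[0,0,0,0,0,0,0],[0,0,0,0,0,0,0],[0,0,0,0,0,0,0],[0,0,0,0,0,0,0],[0,0,0,0,0,0,0],[0,0,0,0,0,0,0],[0,0,0,0,0,0,0],[0,0,0,0,0,0,0]],
])

```text
time_s: 5.43
tcp_pos: [0.4382, 0.008, 0.2016]
ee_rot: [[-0.999, -0.042, 0.008], [-0.042, 0.999, 0.003], [-0.008, 0.003, -1.0]]
wrist_force: [0.8, -0.3, 0.2]
gripper_width: 0.481
```

apply_moves([
  [[0,0,0,-0.15,0,0,0],[0,0,0,0,0,0,0],[0,0,0,0,0,0,0],[0,0,0,0,0,0,0],[0,0,0,0,0,0,0],[0,0,0,0,0,0,0]],
])

```text
time_s: 5.93
tcp_pos: [0.4383, 0.0069, 0.1978]
ee_rot: [[-0.999, -0.043, 0.008], [-0.043, 0.999, 0.001], [-0.008, 0.0, -1.0]]
wrist_force: [0.4, -0.0, 0.9]
gripper_width: 0.269
```

apply_moves([
  [[0,0,-0.14,-0.12,0,0,0],[0,0,-0.14,-0.13,0,0,0],[0,0,-0.13,-0.15,0,0,0],[0,0,-0.1,-0.15,0,0,0],[0,0,0,0,0,0,0]],
])

```text
time_s: 6.35
tcp_pos: [0.4387, -0.0005, 0.1903]
ee_rot: [[-0.999, -0.046, 0.013], [-0.046, 0.999, 0.011], [-0.014, 0.011, -1.0]]
wrist_force: [3.2, -3.8, -8.8]
gripper_width: 0.266
```

apply_moves([
  [[0,0,-0.14,-0.17,0,0,0],[0,0,-0.14,-0.17,0,0,0],[0,0,-0.1,-0.13,0,0,0],[0,0,0,0,0,0,0]],
])

```text
time_s: 6.68
tcp_pos: [0.4391, -0.0065, 0.1827]
ee_rot: [[-0.999, -0.047, 0.017], [-0.047, 0.999, 0.02], [-0.018, 0.019, -1.0]]
wrist_force: [1.0, -4.1, -4.7]
gripper_width: 0.267
```

apply_moves([
  [[100,0,0,0,0,0,0],[100,0,0,0,0,0,0],[100,0,0,0,0,0,0],[100,0,0,0,0,0,0],[100,0,0,0.5,0,0,0],[100,-0.3,0,1,0,0,0],[100,0,0,1,0,0,0],[100,0,0,1,0,0,0],[100,0,0,1,0,0,0.1],[100,0,0,1,0,0,0.12],[100,0,0,1,0,0,0.12],[100,0,0,1,0,0,0.12]],
])

```text
time_s: 7.68
tcp_pos: [0.4253, -0.0088, 0.3687]
ee_rot: [[-0.867, -0.498, -0.009], [-0.498, 0.867, 0.012], [0.002, 0.015, -1.0]]
wrist_force: [1.3, 0.4, 0.3]
gripper_width: 0.983
```

apply_moves([
  [[100,0.5,0.3,0,0,0,0.125],[100,0.5,0.3,0,0,0,0.125],[100,0.5,0.3,0,0,0,0.125],[100,0.5,0.3,0,0,0,0.125],[100,0.5,0.3,0,0,0,0.125],[100,0.5,0.3,0,0,0,0.125],[100,0.5,0.3,0,0,0,0.125],[100,0.5,0.3,0,0,0,0.125],[100,0.5,0.3,0,0,0,0.125],[100,0.5,0.3,0,0,0,0.125],[100,0.5,0.3,0,0,0,0.125],[100,0.5,0.3,0,0,0,0.125]],
])

```text
time_s: 8.68
tcp_pos: [0.5833, 0.0836, 0.374]
ee_rot: [[0.435, -0.9, -0.015], [-0.9, -0.435, 0.007], [-0.013, 0.011, -1.0]]
wrist_force: [0.1, -0.4, -0.2]
gripper_width: 1.004
```

apply_moves([
  [[100,0.3,0,0,0,0,0.125],[100,0.3,0,0,0,0,0.125],[100,0.3,0,0,0,0,0.125],[100,0.3,0,0,0,0,0.125],[100,0.3,0,0,0,0,0.125],[100,0.3,0,0,0,0,0.125],[100,0.3,0,0,0,0,0.125],[100,0.3,0,0,0,0,0.125],[100,0.3,0,0,0,0,0.125],[100,0,0,0,0,0,0.04],[100,0,0,0,0,0,0]],
])

```text
time_s: 9.6
tcp_pos: [0.6581, 0.0855, 0.3631]
ee_rot: [[0.999, 0.05, -0.021], [0.049, -0.999, -0.02], [-0.022, 0.019, -1.0]]
wrist_force: [0.3, -0.2, -0.3]
gripper_width: 1.0
```

```bash
python3 - <<'E'
from h import *
from station import recognise
s,c,d=wrist("w2");print(s["time_s"],s["tcp_pos"],s["ee_rot"],s["joints"])
for l in ["pawl_pin","pawl"]:
    for r in recognise(l,c)[:2]: print(l,r["score"],np.round(d["R"].T@(np.array(r["at"])-d["t"]),4))
w=cloud(d)
for a in np.arange(.59,.69,.01):
    k=w[(w[...,2]>.12)&(w[...,2]<.28)&(w[...,0]>=a)&(w[...,0]<a+.01)&(w[...,1]>0)&(w[...,1]<.22)]
    if len(k): print(round(a,2),len(k),k.min(0),k.max(0))
E
```

```text
9.6 [0.6581091  0.08547696 0.3630783 ] [[ 0.99853387  0.04967931 -0.02149608]
 [ 0.04924651 -0.99858204 -0.02021597]
 [-0.02246992  0.01912772 -0.99956452]] [ 21.62173039  24.02109785  21.72443206   0.62302165 -89.27544349
  71.19763451]
pawl_pin 0.85 [0.608  0.0942 0.1953]
pawl 0.77 [0.6096 0.0944 0.1912]
0.59 480 [0.59000187 0.02912648 0.15044892] [0.59999358 0.16018374 0.22098295]
0.6 1443 [0.60001395 0.03125016 0.12095241] [0.6099981  0.16341397 0.22097804]
0.61 1056 [0.61000124 0.03179617 0.12038339] [0.61993001 0.14187457 0.20287538]
0.62 184 [0.62001322 0.06882745 0.13066683] [0.62980587 0.09660269 0.19542644]
0.63 103 [0.63012088 0.08629537 0.18941881] [0.63993476 0.09695081 0.19536572]
0.64 112 [0.64011114 0.08673852 0.18705028] [0.64989053 0.0984767  0.19577744]
0.65 117 [0.65028505 0.0872126  0.18753734] [0.65997176 0.09877418 0.19546725]
0.66 152 [0.66018442 0.08595928 0.18079301] [0.66999248 0.10124139 0.19738487]
0.67 8 [0.67001206 0.08605963 0.1865793 ] [0.67028572 0.0921324  0.19304635]
```

View pics/w2.png

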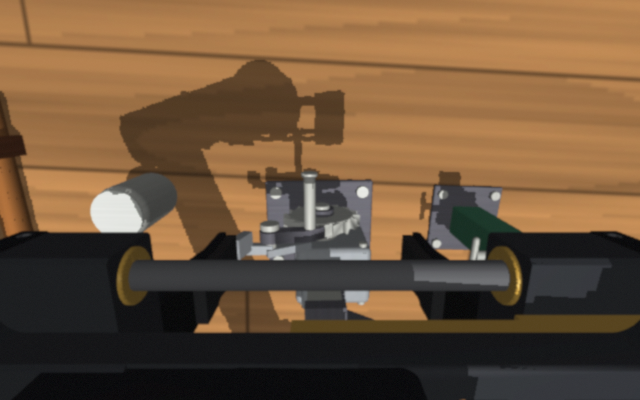

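apply_moves([
  [[100,-0.48,0.2,-0.5,0.02,-0.02,0],[100,0,0.1,-1,0,0,0],[100,0,0,-1,0,0,0],[100,0,0,-1,0,0,0],[100,0,0,-1,0,0,0],[100,0,0,-1,0,0,0],[60,0,0,-0.9,0,0,0],[40,0,0,-0.5,0,0,0],[30,0,0,0,0,0,0],[30,0,0,0,0,0,0]],
])

```text
time_s: 10.58
tcp_pos: [0.6432, 0.0923, 0.1894]
ee_rot: [[0.999, 0.037, 0.01], [0.037, -0.999, 0.003], [0.01, -0.003, -1.0]]
wrist_force: [0.0, -0.6, 0.3]
gripper_width: 0.779
```

apply_moves([
  [[30,0.1,0,-0.4,0,0.01,0],[30,0,0,-0.1,0,0,0],[30,0,0,0,0,0,0],[30,0,0,0,0,0,0]],
])

```text
time_s: 10.92
tcp_pos: [0.6479, 0.0929, 0.1798]
ee_rot: [[0.999, 0.037, 0.006], [0.037, -0.999, 0.005], [0.006, -0.005, -1.0]]
wrist_force: [0.3, -0.3, 0.6]
gripper_width: 0.481
```

apply_moves([
  [[0,-0.06,0,-0.04,0,0,0],[0,0,0,0,0,0,0],[0,0,0,0,0,0,0],[0,0,0,0,0,0,0],[0,0,0,0,0,0,0],[0,0,0,0,0,0,0],[0,0,0,0,0,0,0],[0,0,0,0,0,0,0]],
])

```text
time_s: 11.58
tcp_pos: [0.6473, 0.0916, 0.1811]
ee_rot: [[0.999, 0.037, 0.01], [0.037, -0.999, 0.004], [0.01, -0.004, -1.0]]
wrist_force: [0.7, -1.2, -1.6]
gripper_width: 0.124
```

apply_moves([
  [[0,0,0.02,0.3,0,0,0],[0,0,0.05,0.3,0,0,0],[0,0,0.1,0.23,0,0,0],[0,0,0.12,0.22,0,0,0],[0,0,0.16,0.19,0,0,0],[0,0,0.18,0.18,0,0,0],[0,0,0,0,0,0,0]],
])

```text
time_s: 12.17
tcp_pos: [0.6466, 0.1015, 0.2163]
ee_rot: [[0.999, 0.035, 0.002], [0.035, -0.999, -0.008], [0.002, 0.008, -1.0]]
wrist_force: [1.8, -0.9, -3.8]
gripper_width: 0.124
```

apply_moves([
  [[0,0,0.25,0.06,0,0,0],[0,0,0.25,0.08,0,0,0],[0,0,0.25,0.06,0,0,0],[0,0,0.2,0.04,0,0,0],[0,0,0,0,0,0,0]],
])

```text
time_s: 12.58
tcp_pos: [0.6459, 0.1151, 0.229]
ee_rot: [[0.999, 0.033, -0.0], [0.033, -0.999, -0.027], [-0.001, 0.027, -1.0]]
wrist_force: [2.2, -0.9, -5.7]
gripper_width: 0.128
```

apply_moves([
  [[0,0,0.15,-0.1,0.01,0,0],[0,0,0.15,-0.1,0.01,0,0],[0,0,0.15,-0.1,0.01,0,0],[0,0,0,0,0,0,0]],
])

```text
time_s: 12.92
tcp_pos: [0.6457, 0.1175, 0.2307]
ee_rot: [[0.999, 0.034, 0.002], [0.034, -0.999, -0.011], [0.002, 0.011, -1.0]]
wrist_force: [2.6, 0.7, -9.7]
gripper_width: 0.123
```

```bash
python3 - <<'E'
from h import *
from station import capture
c=capture("scene");cv2.imwrite("pics/s2.png",cv2.resize(c["pixels"][110:270,260:450],None,fx=4,fy=3.7,interpolation=3)[:,:,::-1])
E
```

```text
(no output)
```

View pics/s2.png

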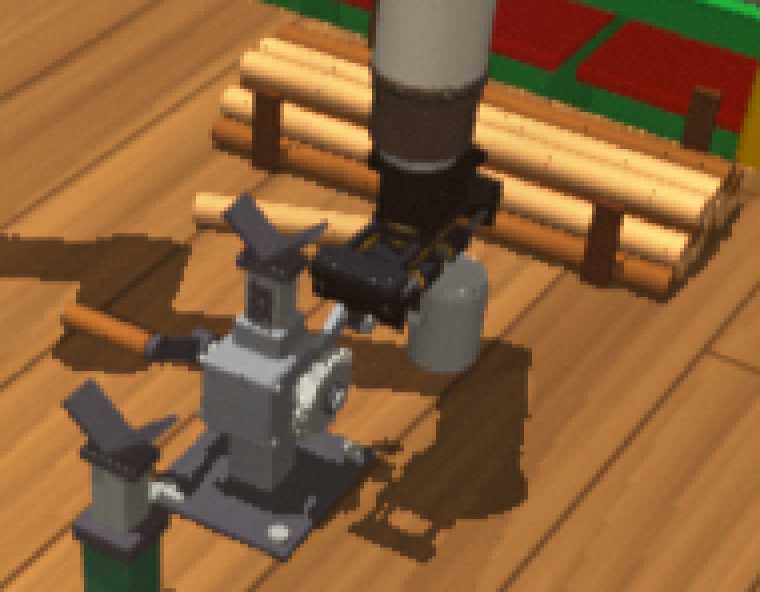

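apply_moves([
  [[0,0,0.25,0.07,0,0,0],[0,0,0.25,0.03,0,0,0],[0,0,0.25,0,0,0,0],[0,0,0.25,-0.04,0,0,0],[0,0,0,0,0,0,0]],
])

```text
time_s: 13.38
tcp_pos: [0.6447, 0.1368, 0.236]
ee_rot: [[0.999, 0.033, -0.002], [0.033, -0.999, -0.024], [-0.002, 0.024, -1.0]]
wrist_force: [2.0, -4.2, -4.2]
gripper_width: 0.123
```

apply_moves([
  [[0,0,0.22,-0.06,0.01,0,0],[0,0,0.2,-0.08,0.01,0,0],[0,0,0.18,-0.08,0,0,0],[0,0,0.1,-0.06,0,0,0],[0,0,0,0,0,0,0]],
])

```text
time_s: 13.8
tcp_pos: [0.6439, 0.1507, 0.2343]
ee_rot: [[0.999, 0.034, -0.002], [0.034, -0.999, -0.011], [-0.002, 0.011, -1.0]]
wrist_force: [0.9, -3.9, -1.2]
gripper_width: 0.124
```

apply_moves([
  [[100,0,0,0,0,0,0],[100,0,0,0,0,0,0],[100,0,0,0,0,0,0],[100,0,0,0,0,0,0],[100,0,0,0.6,0,0,0],[100,0,0,1,0,0,0],[100,0,0,1,0,0,0],[100,0,-0.2,1,0,0,0],[100,0,-0.3,1,0,0,0],[100,0,0,1,0,0,0],[100,0,0,0,0,0,0]],
])

```text
time_s: 14.72
tcp_pos: [0.6419, 0.1455, 0.3753]
ee_rot: [[0.999, 0.036, -0.006], [0.036, -0.999, 0.001], [-0.006, -0.001, -1.0]]
wrist_force: [0.6, -0.1, 2.0]
gripper_width: 0.878
```

```bash
python3 - <<'E'
from h import *
from station import recognise,capture
s,c,d=wrist("w3");print(s["time_s"],s["tcp_pos"],s["ee_rot"])
for l in ["pawl_pin","pawl"]:
    for r in recognise(l,c)[:2]: print(l,r["score"],np.round(d["R"].T@(np.array(r["at"])-d["t"]),4))
w=cloud(d)
for a in np.arange(.60,.69,.01):
    k=w[(w[...,2]>.12)&(w[...,2]<.28)&(w[...,0]>=a)&(w[...,0]<a+.01)&(w[...,1]>0)&(w[...,1]<.22)]
    if len(k): print(round(a,2),len(k),k.min(0),k.max(0))
c=capture("scene");cv2.imwrite("pics/s3.png",cv2.resize(c["pixels"][110:270,260:450],None,fx=4,fy=3.7,interpolation=3)[:,:,::-1])
E
```

```text
14.7167 [0.64185017 0.14548322 0.37532544] [[ 9.99345514e-01  3.57105203e-02 -5.77088865e-03]
 [ 3.57167670e-02 -9.99361469e-01  9.82996220e-04]
 [-5.73210046e-03 -1.18847035e-03 -9.99982865e-01]]
pawl_pin 0.63 [0.6178 0.1485 0.2369]
pawl 0.81 [0.6186 0.1471 0.2343]
0.6 1314 [0.60000054 0.03134916 0.12004908] [0.60999676 0.16783244 0.24610076]
0.61 1082 [0.61000047 0.03255814 0.1201616 ] [0.61998624 0.15761188 0.23605924]
0.62 213 [0.620101   0.06883358 0.12937834] [0.62995466 0.15780105 0.23672934]
0.63 128 [0.6300051  0.14655475 0.22909134] [0.63992635 0.15802716 0.23676667]
0.64 131 [0.64007929 0.1478255  0.22763466] [0.64982617 0.15929372 0.2367528 ]
0.65 143 [0.65000171 0.14814864 0.2292647 ] [0.65994213 0.15948335 0.236541  ]
0.66 138 [0.66004591 0.14676467 0.22293072] [0.6667847  0.16150609 0.23790745]
```

View pics/s3.png

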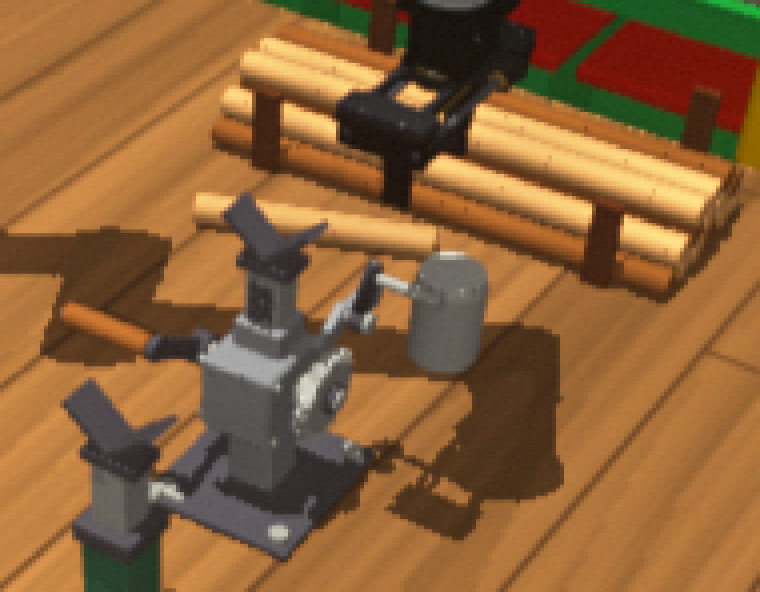

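apply_moves([
  [[100,-0.33,-0.24,0,0,0,-0.125],[100,-0.33,-0.24,0,0,0,-0.125],[100,-0.33,-0.24,0,0,0,-0.125],[100,-0.33,-0.24,0,0,0,-0.125],[100,-0.33,-0.24,0,0,0,-0.125],[100,-0.33,-0.24,0,0,0,-0.125],[100,-0.33,-0.24,0,0,0,-0.125],[100,-0.33,-0.24,0,0,0,-0.125],[100,-0.33,-0.24,0,0,0,-0.125],[100,-0.33,-0.24,0,0,0,-0.125],[100,-0.33,-0.24,0,0,0,-0.125],[100,-0.33,-0.24,0,0,0,-0.125]],
])

```text
time_s: 15.92
tcp_pos: [0.5308, 0.0739, 0.3416]
ee_rot: [[0.1, -0.994, -0.038], [-0.994, -0.101, 0.035], [-0.039, 0.034, -0.999]]
wrist_force: [1.0, 0.6, -1.0]
gripper_width: 0.998
```

apply_moves([
  [[100,-0.33,-0.24,0,0,0,-0.125],[100,-0.33,-0.24,0,0,0,-0.125],[100,-0.33,-0.24,0,0,0,-0.125],[100,-0.33,-0.24,0,0,0,-0.125],[100,-0.33,-0.24,0,0,0,-0.125],[100,-0.33,-0.24,0,0,0,-0.125],[100,-0.33,-0.24,0,0,0,-0.125],[100,-0.33,-0.24,0,0,0,-0.125],[100,-0.33,-0.24,0,0,0,-0.125],[100,-0.33,-0.24,0,0,0,-0.125],[100,-0.33,-0.24,0,0,0,-0.125],[100,-0.2,-0.2,0,0,0,-0.125]],
])

```text
time_s: 16.92
tcp_pos: [0.4209, -0.0, 0.321]
ee_rot: [[-0.985, -0.17, 0.003], [-0.17, 0.984, 0.058], [-0.013, 0.056, -0.998]]
wrist_force: [0.6, -0.3, 0.4]
gripper_width: 1.004
```

apply_moves([
  [[100,0.4,-0.2,-0.5,-0.04,0,-0.1],[100,0.2,-0.1,-1,-0.02,0,-0.02],[100,0.1,0,-1,0,0,0],[100,0,0,-1,0,0,0],[100,0,0,-1,0,0,0],[100,0,0,-0.6,0,0,0],[100,0,0,-0.3,0,0,0],[100,0,0,0,0,0,0]],
])

```text
time_s: 17.58
tcp_pos: [0.43, -0.01, 0.1731]
ee_rot: [[-0.999, -0.039, -0.005], [-0.039, 0.999, -0.008], [0.005, -0.008, -1.0]]
wrist_force: [0.1, 0.9, 0.0]
gripper_width: 0.996
```

apply_moves([
  [[0,0.36,0.14,0.34,0.004,0,0.007],[0,0,0,0,0,0,0],[0,0,0,0,0,0,0],[0,0,0,0,0,0,0],[0,0,0,0,0,0,0],[0,0,0,0,0,0,0],[0,0,0,0,0,0,0],[0,0,0,0,0,0,0],[0,0,0,0,0,0,0],[0,0,0,0,0,0,0],[0,0,0,0,0,0,0],[0,0,0,0,0,0,0]],
])

```text
time_s: 18.58
tcp_pos: [0.4377, -0.0069, 0.1825]
ee_rot: [[-0.999, -0.046, -0.005], [-0.046, 0.999, -0.004], [0.005, -0.004, -1.0]]
wrist_force: [-0.2, 0.5, -0.8]
gripper_width: 0.267
```

apply_moves([
  [[0,0,0.24,0.32,0,0,0],[0,0,0.26,0.3,0,0,0],[0,-0.02,0.29,0.27,0,0,0],[0,-0.02,0.3,0.25,0,0,0]],
])

```text
time_s: 18.92
tcp_pos: [0.4362, 0.0166, 0.2057]
ee_rot: [[-0.999, -0.044, -0.01], [-0.044, 0.999, -0.012], [0.01, -0.012, -1.0]]
wrist_force: [7.0, -6.1, -11.7]
gripper_width: 0.27
```

apply_moves([
  [[0,-0.02,0.35,0.2,0,0,0],[0,-0.02,0.37,0.16,0,0,0],[0,-0.02,0.38,0.12,0,0,0],[0,-0.02,0.4,0.08,0,0,0],[0,-0.02,0.4,0.04,0,0,0]],
])

```text
time_s: 19.33
tcp_pos: [0.4342, 0.054, 0.2197]
ee_rot: [[-0.999, -0.045, -0.014], [-0.044, 0.998, -0.039], [0.016, -0.038, -0.999]]
wrist_force: [4.9, -11.7, 0.2]
gripper_width: 0.266
```

apply_moves([
  [[0,-0.02,0.4,0.05,0.01,0,0],[0,-0.02,0.4,0.02,0.01,0,0],[0,-0.02,0.4,-0.02,0.01,0,0],[0,-0.02,0.4,-0.06,0.01,0,0],[0,-0.02,0.38,-0.1,0,0,0]],
])

```text
time_s: 19.75
tcp_pos: [0.432, 0.0919, 0.2169]
ee_rot: [[-0.999, -0.046, -0.018], [-0.045, 0.999, -0.028], [0.019, -0.027, -0.999]]
wrist_force: [2.8, -11.0, 4.4]
gripper_width: 0.268
```

apply_moves([
  [[0,-0.02,0.36,-0.13,0.01,0,0],[0,-0.02,0.35,-0.16,0.01,0,0],[0,-0.02,0.34,-0.19,0,0,0],[0,0,0.2,-0.12,0,0,0],[0,0,0,0,0,0,0]],
])

```text
time_s: 20.17
tcp_pos: [0.4308, 0.1146, 0.2066]
ee_rot: [[-0.999, -0.048, -0.019], [-0.048, 0.998, -0.031], [0.02, -0.03, -0.999]]
wrist_force: [0.2, 2.6, -4.5]
gripper_width: 0.27
```

apply_moves([
  [[0,0,0.2,-0.13,0.01,0,0],[0,0,0.16,-0.1,0.01,0,0],[0,0,0,0,0,0,0]],
])

```text
time_s: 20.42
tcp_pos: [0.4305, 0.1204, 0.2026]
ee_rot: [[-0.999, -0.049, -0.02], [-0.049, 0.999, -0.018], [0.021, -0.017, -1.0]]
wrist_force: [0.4, 2.5, -2.3]
gripper_width: 0.266
```

```bash
python3 - <<'E'
from h import *
from station import capture,sense
print(sense()["time_s"])
for n in["top","scene"]:
    c=capture(n)
    w=cloud({k:np.array(c[k]) for k in("depth","mtx","R","t")})
    for y0,y1 in((.057,.087),(-.178,-.148)):
        res=[]
        for x0 in (.5475,.569):
            pass
        q=w[(w[...,1]>y0)&(w[...,1]<y1)&(w[...,0]>.5)&(w[...,0]<.63)&(w[...,2]>.235)]
        # slope fit: per x bin median
        X=[];Z=[]
        for a in np.arange(.5,.625,.004):
            k=q[(q[:,0]>=a)&(q[:,0]<a+.004)]
            if len(k)>6: X.append(a+.002);Z.append(np.median(k[:,2]))
        print(n,y0,np.round(np.array([X,Z]).T*1000,1).tolist())
    cv2.imwrite(f"pics/{n}4.png",c["pixels"][:,:,::-1])
E
```

```text
20.4167
top 0.057 [[510.0, 290.0], [514.0, 289.3], [518.0, 285.4], [522.0, 281.5], [526.0, 278.3], [530.0, 273.4], [534.0, 269.3], [538.0, 266.6], [542.0, 261.8], [546.0, 258.0], [550.0, 254.7], [554.0, 257.3], [558.0, 262.2], [562.0, 266.2], [566.0, 269.4], [570.0, 273.2], [574.0, 278.1], [578.0, 281.0], [582.0, 285.7], [586.0, 288.7], [590.0, 289.8]]
top -0.178 [[530.0, 282.6], [534.0, 283.2], [538.0, 280.7], [542.0, 276.3], [546.0, 272.9], [550.0, 267.4], [554.0, 264.9], [558.0, 260.9], [562.0, 255.9], [566.0, 251.4], [570.0, 248.8], [574.0, 252.1], [578.0, 255.4], [582.0, 258.1], [586.0, 262.0], [590.0, 266.9], [594.0, 269.5], [598.0, 275.6], [602.0, 279.3], [606.0, 282.6], [610.0, 282.9]]
scene 0.057 [[510.0, 289.5], [518.0, 285.1], [522.0, 282.0], [526.0, 274.3], [530.0, 271.0], [534.0, 266.8], [538.0, 264.2], [542.0, 257.6], [550.0, 257.0], [554.0, 246.5], [558.0, 250.4], [562.0, 248.3], [566.0, 250.9], [570.0, 247.1], [574.0, 251.9], [586.0, 290.8]]
scene -0.178 [[534.0, 283.5], [538.0, 278.3], [542.0, 274.5], [546.0, 270.7], [550.0, 266.7], [554.0, 263.7], [558.0, 259.6], [562.0, 254.8], [566.0, 251.0], [578.0, 241.6], [582.0, 241.0], [586.0, 242.3], [590.0, 243.0], [594.0, 240.9], [606.0, 283.6], [610.0, 284.3]]
```

View pics/scene4.png

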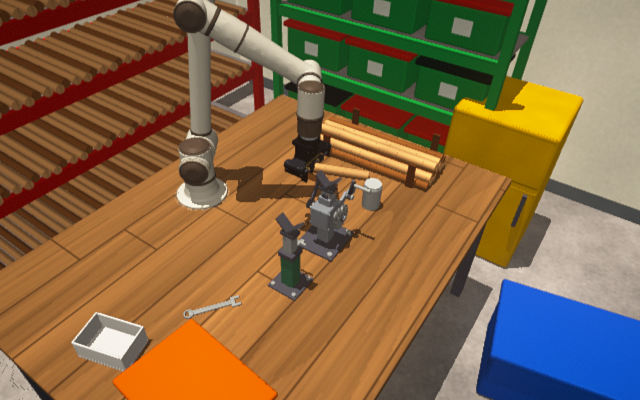

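apply_moves([
  [[100,0,0,0,0,0,0],[100,0,0,0,0,0,0],[100,0,0,0,0,0,0],[100,0,0,0,0,0,0],[100,0,0,0.5,0,0,0],[100,-0.3,0,1,0,0,0],[100,0,0,1,0,0,0],[100,0,0,1,0,0,0.05],[100,0,0,1,0,0,0.12],[100,0,0,1,0,0,0.12],[100,0,0,1,0,0,0.12],[100,0.2,0,0.4,0,0,0.12]],
])

```text
time_s: 21.52
tcp_pos: [0.4233, 0.1202, 0.3784]
ee_rot: [[-0.826, -0.564, -0.013], [-0.563, 0.826, -0.035], [0.031, -0.021, -0.999]]
wrist_force: [0.0, 0.5, 1.1]
gripper_width: 0.985
```

apply_moves([
  [[100,0.4,0.06,0,0,0,0.125],[100,0.4,0.06,0,0,0,0.125],[100,0.4,0.06,0,0,0,0.125],[100,0.4,0.06,0,0,0,0.125],[100,0.4,0.06,0,0,0,0.125],[100,0.4,0.06,0,0,0,0.125],[100,0.4,0.06,0,0,0,0.125],[100,0.4,0.06,0,0,0,0.125],[100,0.4,0.06,0,0,0,0.125],[100,0.4,0.06,0,0,0,0.125],[100,0.4,0.06,0,0,0,0.125],[100,0.4,0.06,0,0,0,0.125]],
])

```text
time_s: 22.52
tcp_pos: [0.5484, 0.142, 0.3824]
ee_rot: [[0.503, -0.864, 0.027], [-0.864, -0.503, -0.005], [0.018, -0.021, -1.0]]
wrist_force: [0.1, 0.4, -0.0]
gripper_width: 1.002
```

apply_moves([
  [[70,0.44,0.05,0,0,0,0.122],[70,0.44,0.05,0,0,0,0.122],[70,0.44,0.05,0,0,0,0.122],[70,0.44,0.05,0,0,0,0.122],[70,0.44,0.05,0,0,0,0.122],[70,0.44,0.05,0,0,0,0.122],[70,0.44,0.05,0,0,0,0.122],[70,0.44,0.05,0,0,0,0.122],[70,0.44,0.05,0,0,0,0.11],[70,0,0,0,0,0,0]],
])

```text
time_s: 23.35
tcp_pos: [0.6534, 0.1563, 0.3772]
ee_rot: [[0.997, 0.074, 0.01], [0.074, -0.997, 0.021], [0.011, -0.02, -1.0]]
wrist_force: [-0.6, -0.5, -0.3]
gripper_width: 0.702
```

apply_moves([
  [[50,-0.3,-0.12,-0.5,-0.02,0.01,-0.026],[40,0,0,-1,0,0,0],[40,0,0,-1,0,0,0],[40,0,0,-1,0,0,0],[40,0,0,-1,0,0,0],[40,0,0,-1,0,0,0],[40,0,0,-0.5,0,0,0],[40,0,0,-0.3,0,0,0],[40,0,0,0,0,0,0]],
])

```text
time_s: 24.1
tcp_pos: [0.6415, 0.1536, 0.2126]
ee_rot: [[1.0, 0.024, -0.0], [0.024, -1.0, 0.001], [-0.0, -0.001, -1.0]]
wrist_force: [-0.0, -0.6, 0.4]
gripper_width: 0.402
```

apply_moves([
  [[40,0.2,0,0.18,0,0,0.02],[0,0,0,0,0,0,0],[0,0,0,0,0,0,0],[0,0,0,0,0,0,0],[0,0,0,0,0,0,0],[0,0,0,0,0,0,0],[0,0,0,0,0,0,0]],
])

```text
time_s: 24.68
tcp_pos: [0.649, 0.1525, 0.2227]
ee_rot: [[0.999, 0.043, 0.007], [0.043, -0.999, 0.001], [0.007, -0.001, -1.0]]
wrist_force: [0.3, 2.5, -0.8]
gripper_width: 0.125
```

apply_moves([
  [[0,0,-0.19,0.08,0,0,0],[0,0,-0.2,0.06,0,0,0],[0,0,-0.25,0.03,0,0,0],[0,0,-0.25,0.01,0,0,0],[0,0,-0.25,-0.04,0,0,0],[0,0,0,0,0,0,0]],
])

```text
time_s: 25.18
tcp_pos: [0.6498, 0.1375, 0.2292]
ee_rot: [[0.999, 0.048, 0.018], [0.047, -0.998, 0.029], [0.019, -0.028, -0.999]]
wrist_force: [1.0, 0.4, -5.7]
gripper_width: 0.124
```

apply_moves([
  [[0,0,-0.3,0,-0.01,0,0],[0,0,-0.3,-0.05,-0.01,0,0],[0,0,-0.28,-0.09,0,0,0],[0,0,-0.26,-0.13,0,0,0],[0,0,-0.22,-0.15,0,0,0],[0,0,0,0,0,0,0]],
])

```text
time_s: 25.68
tcp_pos: [0.6513, 0.1137, 0.2251]
ee_rot: [[0.998, 0.054, 0.031], [0.053, -0.998, 0.026], [0.032, -0.025, -0.999]]
wrist_force: [-0.1, 2.1, -2.9]
gripper_width: 0.126
```

apply_moves([
  [[0,0,-0.24,-0.18,-0.01,0.01,0],[0,0,-0.2,-0.22,-0.01,0.01,0],[0,0,-0.18,-0.24,0,0.01,0],[0,0,-0.14,-0.26,0,0,0],[0,0,-0.1,-0.26,0,0,0],[0,0,0,0,0,0,0]],
])

```text
time_s: 26.18
tcp_pos: [0.6522, 0.0943, 0.2009]
ee_rot: [[0.998, 0.056, 0.007], [0.056, -0.998, 0.009], [0.007, -0.008, -1.0]]
wrist_force: [0.1, 3.2, -0.4]
gripper_width: 0.126
```

apply_moves([
  [[0,0,-0.06,-0.22,0,0,0],[0,0,-0.03,-0.2,0,0,0],[0,0,-0.02,-0.12,0,0,0],[0,0,0,0,0,0,0]],
])

```text
time_s: 26.52
tcp_pos: [0.6524, 0.0917, 0.1869]
ee_rot: [[0.998, 0.057, 0.008], [0.057, -0.998, 0.009], [0.008, -0.008, -1.0]]
wrist_force: [-1.4, 2.1, 3.6]
gripper_width: 0.127
```

apply_moves([
  [[100,0,0,0,0,0,0],[100,0,0,0,0,0,0],[100,0,0,0,0,0,0],[100,0,0,0,0,0,0],[100,0,0,0.6,0,0,0],[100,0,0,1,0,0,0],[100,0,0,1,0,0,0],[100,0,0,1,0,0,0],[100,0,0,1,0,0,0],[100,0,0,1,0,0,0],[100,0,0,1,0,0,0],[100,0,0,1,0,0,0]],
])

```text
time_s: 27.52
tcp_pos: [0.6464, 0.0829, 0.3704]
ee_rot: [[0.998, 0.052, -0.02], [0.052, -0.999, -0.008], [-0.02, 0.007, -1.0]]
wrist_force: [1.3, 0.3, -0.0]
gripper_width: 0.943
```

```bash
python3 - <<'E'
from h import *
s,c,d=wrist("w5");print(s["time_s"],s["tcp_pos"],s["ee_rot"][:,2])
w=cloud(d)
for a in np.arange(.63,.67,.01):
    k=w[(w[...,2]>.12)&(w[...,2]<.28)&(w[...,0]>=a)&(w[...,0]<a+.01)&(w[...,1]>0)&(w[...,1]<.22)]
    if len(k): print(round(a,2),len(k),k.min(0),k.max(0))
E
```

```text
27.5167 [0.6464473  0.08293172 0.3703705 ] [-0.01974256 -0.00812662 -0.99977207]
0.63 104 [0.63000892 0.086383   0.18968107] [0.63995331 0.09719716 0.19529511]
0.64 104 [0.64017724 0.08684214 0.18928206] [0.64999064 0.09759328 0.19486538]
0.65 104 [0.65003954 0.08734161 0.18793788] [0.65994274 0.09801824 0.19483197]
0.66 150 [0.66005816 0.08605785 0.18007714] [0.66999198 0.10150144 0.19658981]
0.67 7 [0.67000058 0.08624825 0.18270821] [0.67032024 0.09143066 0.19595095]
```

View pics/w5.png

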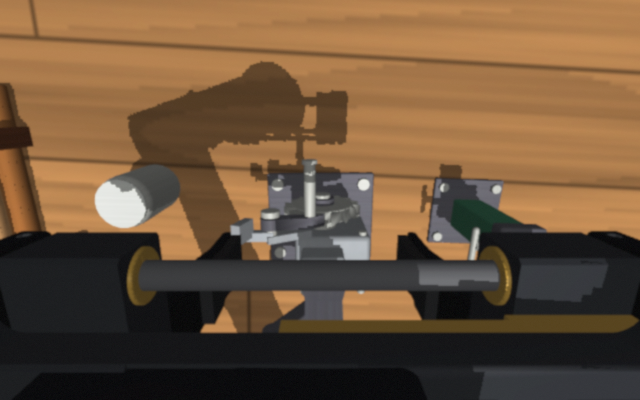

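apply_moves([
  [[100,-0.33,0.06,0.1,0,0,-0.125],[100,-0.33,0.06,0.1,0,0,-0.125],[100,-0.33,0.06,0.1,0,0,-0.125],[100,-0.33,0.06,0.1,0,0,-0.125],[100,-0.33,0.06,0.1,0,0,-0.125],[100,-0.33,0.06,0.1,0,0,-0.125],[100,-0.33,0.06,0.1,0,0,-0.125],[100,-0.33,0.06,0.1,0,0,-0.125],[100,-0.33,0.06,0.1,0,0,-0.125],[100,-0.33,0.06,0.1,0,0,-0.125],[100,-0.33,0.06,0.1,0,0,-0.125],[100,-0.33,0.06,0.1,0,0,-0.125]],
])

```text
time_s: 28.57
tcp_pos: [0.5474, 0.0953, 0.4065]
ee_rot: [[0.117, -0.993, -0.012], [-0.993, -0.117, -0.0], [-0.001, 0.012, -1.0]]
wrist_force: [-0.3, 0.5, -0.2]
gripper_width: 1.002
```

apply_moves([
  [[100,-0.33,0.06,0,0,0,-0.125],[100,-0.33,0.06,0,0,0,-0.125],[100,-0.33,0.06,0,0,0,-0.125],[100,-0.33,0.06,0,0,0,-0.125],[100,-0.33,0.06,0,0,0,-0.125],[100,-0.33,0.06,0,0,0,-0.125],[100,-0.33,0.06,0,0,0,-0.125],[100,-0.33,0.06,0,0,0,-0.125],[100,-0.33,0.06,0,0,0,-0.125],[100,-0.33,0.06,0,0,0,-0.125],[100,-0.33,0.06,0,0,0,-0.125],[100,-0.2,0.06,0,0,0,-0.125]],
])

```text
time_s: 29.57
tcp_pos: [0.4464, 0.1081, 0.4038]
ee_rot: [[-0.982, -0.187, -0.006], [-0.187, 0.982, 0.007], [0.005, 0.008, -1.0]]
wrist_force: [0.1, 0.5, -0.1]
gripper_width: 0.999
```

apply_moves([
  [[100,-0.4,0.3,-0.5,0,0,-0.1],[100,-0.3,0.2,-1,0,0,-0.03],[100,0,0,-1,0,0,0],[100,0,0,-1,0,0,0],[100,0,0,-1,0,0,0],[100,0,0,-1,0,0,0],[100,0,0,-1,0,0,0],[100,0,0,-0.6,0,0,0],[100,0,0,-0.3,0,0,0],[100,0,0,0,0,0,0]],
])

```text
time_s: 30.4
tcp_pos: [0.4258, 0.116, 0.2124]
ee_rot: [[-0.999, -0.044, 0.004], [-0.044, 0.999, 0.007], [-0.004, 0.007, -1.0]]
wrist_force: [-0.3, -0.2, -1.0]
gripper_width: 1.002
```

apply_moves([
  [[100,0.18,0.17,-0.44,0,0,0],[0,0,0,0,0,0,0],[0,0,0,0,0,0,0],[0,0,0,0,0,0,0],[0,0,0,0,0,0,0],[0,0,0,0,0,0,0],[0,0,0,0,0,0,0],[0,0,0,0,0,0,0],[0,0,0,0,0,0,0],[0,0,0,0,0,0,0],[0,0,0,0,0,0,0],[0,0,0,0,0,0,0]],
])

```text
time_s: 31.4
tcp_pos: [0.4336, 0.1208, 0.2082]
ee_rot: [[-0.999, -0.045, 0.015], [-0.045, 0.999, 0.012], [-0.015, 0.011, -1.0]]
wrist_force: [0.7, -0.5, -1.0]
gripper_width: 0.266
```

apply_moves([
  [[0,0,0.12,-0.09,0,0,0],[0,0,0.12,-0.09,0,0,0],[0,0,0.11,-0.1,0,0,0]],
])

```text
time_s: 31.65
tcp_pos: [0.4333, 0.1252, 0.2045]
ee_rot: [[-0.999, -0.046, 0.014], [-0.046, 0.999, 0.001], [-0.014, -0.0, -1.0]]
wrist_force: [-2.3, -4.9, 10.2]
gripper_width: 0.268
```

apply_moves([
  [[0,0,0.08,-0.07,0,0,0]],
])

```text
time_s: 31.73
tcp_pos: [0.4333, 0.1258, 0.204]
ee_rot: [[-0.999, -0.047, 0.014], [-0.047, 0.999, -0.003], [-0.013, -0.004, -1.0]]
wrist_force: [-2.3, -5.7, 8.6]
gripper_width: 0.268
```

apply_moves([
  [[0,0,0.08,-0.07,0,0,0]],
])

```text
time_s: 31.82
tcp_pos: [0.4333, 0.1263, 0.2036]
ee_rot: [[-0.999, -0.048, 0.014], [-0.048, 0.999, -0.007], [-0.013, -0.008, -1.0]]
wrist_force: [-1.6, -5.9, 8.9]
gripper_width: 0.268
```

apply_moves([
  [[0,0,0.13,-0.12,0.005,0,0],[0,0,0.13,-0.12,0.005,0,0],[0,0,0.13,-0.12,0,0,0]],
])

```text
time_s: 32.07
tcp_pos: [0.433, 0.1315, 0.1986]
ee_rot: [[-0.999, -0.049, 0.013], [-0.049, 0.999, -0.008], [-0.013, -0.008, -1.0]]
wrist_force: [-1.8, -5.8, 7.6]
gripper_width: 0.265
```

apply_moves([
  [[0,0,0.09,-0.09,0,0,0],[0,0,0.09,-0.09,0,0,0]],
])

```text
time_s: 32.23
tcp_pos: [0.4329, 0.1333, 0.1966]
ee_rot: [[-0.999, -0.049, 0.013], [-0.049, 0.999, -0.014], [-0.012, -0.015, -1.0]]
wrist_force: [-2.6, -4.9, 9.0]
gripper_width: 0.265
```

apply_moves([
  [[0,0,0.09,-0.09,0,0,0],[0,0,0.09,-0.09,0,0,0]],
])

```text
time_s: 32.4
tcp_pos: [0.4328, 0.1349, 0.1947]
ee_rot: [[-0.999, -0.05, 0.013], [-0.05, 0.999, -0.022], [-0.011, -0.022, -1.0]]
wrist_force: [-2.3, -6.4, 9.5]
gripper_width: 0.266
```

apply_moves([
  [[0,0,0.07,-0.08,0,0,0]],
])

```text
time_s: 32.48
tcp_pos: [0.4328, 0.1351, 0.1944]
ee_rot: [[-0.999, -0.05, 0.012], [-0.05, 0.998, -0.026], [-0.011, -0.026, -1.0]]
wrist_force: [-2.6, -6.1, 13.0]
gripper_width: 0.266
```

apply_moves([
  [[0,0,0.07,-0.08,0,0,0]],
])

```text
time_s: 32.57
tcp_pos: [0.4328, 0.1352, 0.1943]
ee_rot: [[-0.999, -0.05, 0.013], [-0.051, 0.998, -0.03], [-0.011, -0.03, -0.999]]
wrist_force: [-3.9, -7.3, 14.1]
gripper_width: 0.265
```

apply_moves([
  [[0,0,0.07,-0.08,0,0,0]],
])

```text
time_s: 32.65
tcp_pos: [0.4328, 0.1352, 0.1942]
ee_rot: [[-0.999, -0.051, 0.012], [-0.051, 0.998, -0.034], [-0.011, -0.035, -0.999]]
wrist_force: [-2.9, -6.6, 12.8]
gripper_width: 0.268
```

apply_moves([
  [[0,0,0.08,-0.085,0,0,0],[0,0,0.08,-0.085,0,0,0]],
])

```text
time_s: 32.82
tcp_pos: [0.4327, 0.1353, 0.1942]
ee_rot: [[-0.999, -0.051, 0.013], [-0.052, 0.998, -0.044], [-0.01, -0.044, -0.999]]
wrist_force: [-2.4, -7.8, 12.8]
gripper_width: 0.27
```

apply_moves([
  [[0,0,0.08,-0.085,0,0,0],[0,0,0.08,-0.085,0,0,0]],
])

```text
time_s: 32.98
tcp_pos: [0.4328, 0.1352, 0.1942]
ee_rot: [[-0.999, -0.051, 0.013], [-0.052, 0.997, -0.053], [-0.01, -0.054, -0.998]]
wrist_force: [-3.1, -7.8, 12.5]
gripper_width: 0.265
```

apply_moves([
  [[0,0,0.08,-0.09,0,0,0],[0,0,0.08,-0.09,0,0,0]],
])

```text
time_s: 33.15
tcp_pos: [0.4328, 0.1352, 0.1941]
ee_rot: [[-0.999, -0.051, 0.013], [-0.052, 0.997, -0.063], [-0.01, -0.064, -0.998]]
wrist_force: [-3.5, -7.5, 13.2]
gripper_width: 0.266
```

apply_moves([
  [[0,0,0.085,-0.1,0,0,0],[0,0,0.085,-0.1,0,0,0]],
])

```text
time_s: 33.32
tcp_pos: [0.4328, 0.1353, 0.194]
ee_rot: [[-0.999, -0.051, 0.013], [-0.052, 0.996, -0.073], [-0.01, -0.074, -0.997]]
wrist_force: [-3.4, -8.1, 15.0]
gripper_width: 0.267
```

apply_moves([
  [[0,0,0.085,-0.1,0,0,0],[0,0,0.085,-0.1,0,0,0],[0,0,0.085,-0.1,0,0,0],[0,0,0.085,-0.1,0,0,0]],
])

```text
time_s: 33.65
tcp_pos: [0.4328, 0.1353, 0.194]
ee_rot: [[-0.999, -0.051, 0.014], [-0.052, 0.994, -0.094], [-0.009, -0.095, -0.995]]
wrist_force: [-4.3, -6.5, 14.6]
gripper_width: 0.263
```

apply_moves([
  [[0,0,0,0,0,0,0],[100,0,0,0,0,0,0],[100,0,0,0,0,0,0],[100,0,0,0,0,0,0],[100,0,0,0,0,0,0],[100,0,0,0,0,0,0],[100,0,0,0,0.04,0,0],[100,0,0,0,0.04,0,0],[100,0,0,0.5,0,0,0],[100,0,0,1,0,0,0],[100,0,0,1,0,0,0],[100,0,0,1,0,0,0]],
])

```text
time_s: 34.65
tcp_pos: [0.4286, 0.1339, 0.2769]
ee_rot: [[-0.999, -0.051, -0.001], [-0.051, 0.999, -0.019], [0.002, -0.019, -1.0]]
wrist_force: [0.6, 0.6, -0.1]
gripper_width: 0.973
```

apply_moves([
  [[100,-0.2,0,1,0,0,0],[100,-0.2,0,1,0,0,0],[100,-0.4,0,0.8,0,0,0],[100,-0.5,0.4,0,0,0,0],[100,-0.5,0.5,0,0,0,0],[100,0,0.5,0,0,0,0],[100,0,0,0,0,0,0]],
])

```text
time_s: 35.23
tcp_pos: [0.3843, 0.1711, 0.3569]
ee_rot: [[-0.999, -0.05, 0.01], [-0.05, 0.999, -0.011], [-0.009, -0.012, -1.0]]
wrist_force: [-0.6, 0.3, 0.3]
gripper_width: 1.001
```

```bash
python3 - <<'E'
from h import *
from station import capture,sense,recognise
print(sense()["time_s"],sense()["tcp_pos"])
for n in["top","scene"]:
    c=capture(n);R=np.array(c["R"]);t=np.array(c["t"])
    w=cloud({k:np.array(c[k]) for k in("depth","mtx","R","t")})
    if n=="top":
      for y0,y1 in((.057,.087),(-.178,-.148)):
        q=w[(w[...,1]>y0)&(w[...,1]<y1)&(w[...,0]>.5)&(w[...,0]<.63)&(w[...,2]>.235)]
        X=[];Z=[]
        for a in np.arange(.5,.625,.004):
            k=q[(q[:,0]>=a)&(q[:,0]<a+.004)]
            if len(k)>6: X.append(a+.002);Z.append(np.median(k[:,2]))
        print(n,y0,np.round(np.array(Z)*1000,1).tolist())
      k=w[(w[...,2]>.15)&(w[...,0]>.64)&(w[...,0]<.656)&(w[...,1]>.05)&(w[...,1]<.15)];print("pin",len(k),k[:,1].min(),k[:,1].max(),np.sort(k[:,2])[-5:])
      w0=cloud(dict(np.load("top0.npz")));k=w0[(w0[...,2]>.15)&(w0[...,0]>.64)&(w0[...,0]<.656)&(w0[...,1]>.05)&(w0[...,1]<.15)];print("pin at start",len(k),k[:,1].min(),k[:,1].max(),np.sort(k[:,2])[-5:])
    for l in("offcut","wrench","oil_can"):
        for r in recognise(l,c)[:1]: print(n,l,round(r["score"],2),np.round(R.T@(np.array(r["at"])-t),4))
    cv2.imwrite(f"pics/{n}6.png",cv2.resize(c["pixels"][110:270,240:430],None,fx=4,fy=3.7,interpolation=3)[:,:,::-1])
E
```

```text
35.2333 [0.38430891 0.17106287 0.3568687 ]
top 0.057 [284.1, 285.3, 280.5, 277.0, 273.3, 269.7, 263.9, 262.2, 256.7, 253.4, 250.4, 254.4, 258.1, 262.7, 265.4, 269.9, 274.0, 278.4, 282.2, 285.4, 283.8]
top -0.178 [281.5, 282.9, 280.6, 276.2, 272.8, 268.1, 264.1, 260.3, 255.9, 251.6, 248.7, 251.4, 255.3, 259.3, 263.9, 266.1, 269.4, 275.8, 279.3, 282.6, 282.6]
pin 26 0.08792461442825372 0.09597233183892508 [0.19261351 0.19272723 0.19278981 0.19280858 0.19301575]
pin at start 24 0.08782474650438786 0.09586479846405503 [0.19259824 0.1931283  0.19334437 0.19398029 0.19476829]
top offcut 0.6 [0.4763 0.4652 0.0335]
top wrench 0.91 [ 0.4361 -0.3837  0.0064]
top oil_can 0.81 [0.5884 0.3275 0.1074]
scene offcut 0.86 [0.3832 0.4222 0.0335]
scene wrench 0.85 [ 0.4336 -0.3913  0.0072]
scene oil_can 0.8 [0.5946 0.316  0.0775]
```

View pics/scene6.png

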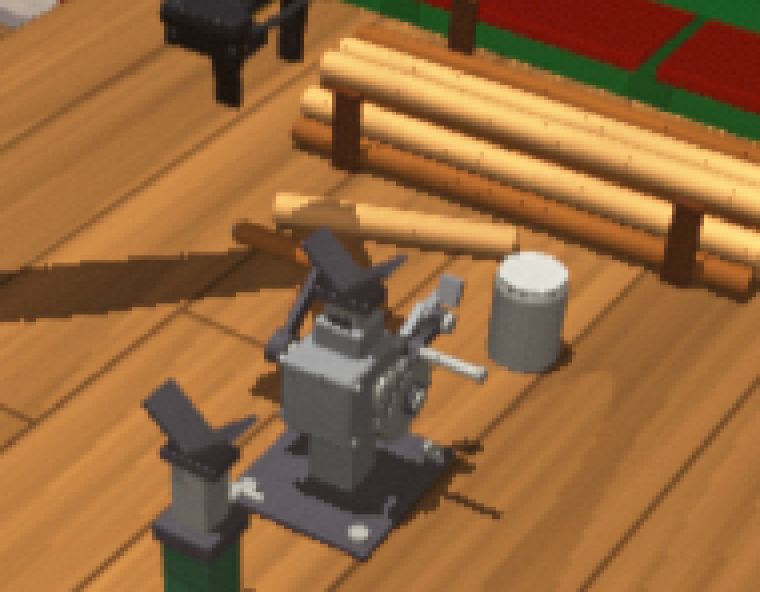

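```bash
python3 -c "
from station import finish_job
print(finish_job())"
```

```text
the job is handed in; nothing more can be done
None
```

I let the crank-up rest down four teeth, so its V cradle now sits about 2 to 2.5 mm above the plain post's. Handing in gives no verdict, so what follows is my own checks.

**What I did:**
1. Eased the crank forward about 0.22 rad.
2. Threw the pawl back onto its stop; the camera showed the pin at the stop position.
3. Wound the crank backward to about 1.36 rad.
4. Laid the pawl back into the teeth.
5. Backed the crank off until it stopped dead.

**Load on the pawl:** the handle ran at about 10 N, then climbed to 14–16.6 N against the stop and held there for over a second. That is 4 to 6.5 N more than running, or roughly 9–14 N on the pawl.

**Last checks:**
- **Level:** the cradles started about 34 mm apart. Four teeth takes out 31.4 mm, and a fifth would have gone about 5 mm too low.
- **Pawl:** the pin's height and position match the starting picture to about 2 mm, so the pawl looks home.
- **Robot:** the gripper is open, clear of everything, and reads no force.
- **Time:** about 35 s of the 72 s allowed.
- **Loose things:** the wrench and oil can came back within a few millimetres of where they were.

**What disagreed:**
- **Offcut:** the last overhead reading put it about 11 cm from its start, and the scene camera's reading was about 22 mm off. The arm was near it in the overhead view and the jack covers part of it in the scene view, so I put this down to partial views. It looks unmoved in the picture and the arm never went near it.
- **Pawl pin:** it slipped several millimetres in the pads while I lifted it, but it stayed held.

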